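Transfer the vial row in reverse order

TASK

Move the four colour-capped vials from the white rack to the black rack in reverse order, counting wells from the marked end of each rack: the vial in the white rack's first well (by its black bar) goes into the black rack's last well (farthest from its white bar), the second into the third, the third into the second and the last into the first. Set each one down gently and upright, standing on the floor of its well, and tip none over.

Things in the scene. Friction and masses are not known exactly. Their poses are not given: they have to be found in the camera images.
- white_rack: White vial rack, fixed, any yaw, 246 (its y) x 62 x 16 mm high; holds the vials at the start, in any order. Four round grey-floored wells 42 mm wide, 10 mm deep (floor 6 mm above the bench). A raised black bar 13 mm wide (top at 19 mm) marks one end. Origin: underside, below the middle of the row; y along the row to the marked end, z up. Wells: x = 0, y = +78 (first, by the mark), +26, -26, -78 mm.
- black_rack: Black vial rack, fixed, any yaw, 246 (its y) x 62 x 16 mm high; empty at the start. Four round grey-floored wells 42 mm wide, 10 mm deep (floor 6 mm above the bench). A raised white bar 13 mm wide (top at 19 mm) marks one end. Origin: underside, below the middle of the row; y along the row to the marked end, z up. Wells: x = 0, y = +78 (first, by the mark), +26, -26, -78 mm.
- red_vial_center (a point): Clear glass sample vial with a red cap, loose, upright, 23 mm across and 76 mm tall, 20 to 40 g, standing in a well of the white rack. This point is its centre, 38 mm above its underside (44 mm above the bench when it stands in a well); z runs up its axis. For gripping it is a plain 22.6 mm cylinder over its whole height.
- yellow_vial_center (a point): Clear glass sample vial with a yellow cap, loose, upright, 23 mm across and 76 mm tall, 20 to 40 g, standing in a well of the white rack. This point is its centre, 38 mm above its underside (44 mm above the bench when it stands in a well); z runs up its axis. For gripping it is a plain 22.6 mm cylinder over its whole height.
- green_vial_center (a point): Clear glass sample vial with a green cap, loose, upright, 23 mm across and 76 mm tall, 20 to 40 g, standing in a well of the white rack. This point is its centre, 38 mm above its underside (44 mm above the bench when it stands in a well); z runs up its axis. For gripping it is a plain 22.6 mm cylinder over its whole height.
- blue_vial_center (a point): Clear glass sample vial with a blue cap, loose, upright, 23 mm across and 76 mm tall, 20 to 40 g, standing in a well of the white rack. This point is its centre, 38 mm above its underside (44 mm above the bench when it stands in a well); z runs up its axis. For gripping it is a plain 22.6 mm cylinder over its whole height.
- red_tag: Red plastic tag, 8 x 26 x 3 mm, fixed on the white rack beside the well in which the red vial stands at the start (30 mm from the well's centre, towards the rack's -x); it stays there and shows where that vial came from. Origin at its underside's centre, on the rack's top face.
- yellow_tag: Yellow plastic tag, 8 x 26 x 3 mm, fixed on the white rack beside the well in which the yellow vial stands at the start (30 mm from the well's centre, towards the rack's -x); it stays there and shows where that vial came from. Origin at its underside's centre, on the rack's top face.
- green_tag: Green plastic tag, 8 x 26 x 3 mm, fixed on the white rack beside the well in which the green vial stands at the start (30 mm from the well's centre, towards the rack's -x); it stays there and shows where that vial came from. Origin at its underside's centre, on the rack's top face.
- blue_tag: Blue plastic tag, 8 x 26 x 3 mm, fixed on the white rack beside the well in which the blue vial stands at the start (30 mm from the well's centre, towards the rack's -x); it stays there and shows where that vial came from. Origin at its underside's centre, on the rack's top face.

How it is judged:
At the end, for the whole second after the job is handed in: Vials from white wells 1, 2, 3, 4 stand in black wells 4, 3, 2, 1 (counted from the marked ends; the tags show the start wells), released, at rest, upright within 0.12 rad, within 12 mm of the well centre along and across, and 6 mm of standing height (x of red_vial_center in the frame of black_rack between -0.012 and 0.012 m and z of red_vial_center in the frame of black_rack between 0.038 and 0.05 m and angle between each of red_vial_center, yellow_vial_center, green_vial_center, blue_vial_center's own z axis and vertical below 0.12 rad and linear speed of each of red_vial, yellow_vial, green_vial, blue_vial below 0.02 m/s and angular speed of each of red_vial, yellow_vial, green_vial, blue_vial below 0.3 rad/s and ((y of red_tag in the frame of white_rack between 0.063 and 0.093 m and y of red_vial_center in the frame of black_rack between -0.09 and -0.066 m) or (y of red_tag in the frame of white_rack between 0.011 and 0.041 m and y of red_vial_center in the frame of black_rack between -0.038 and -0.014 m) or (y of red_tag in the frame of white_rack between -0.041 and -0.011 m and y of red_vial_center in the frame of black_rack between 0.014 and 0.038 m) or (y of red_tag in the frame of white_rack between -0.093 and -0.063 m and y of red_vial_center in the frame of black_rack between 0.066 and 0.09 m)) and x of yellow_vial_center in the frame of black_rack between -0.012 and 0.012 m and z of yellow_vial_center in the frame of black_rack between 0.038 and 0.05 m and ((y of yellow_tag in the frame of white_rack between 0.063 and 0.093 m and y of yellow_vial_center in the frame of black_rack between -0.09 and -0.066 m) or (y of yellow_tag in the frame of white_rack between 0.011 and 0.041 m and y of yellow_vial_center in the frame of black_rack between -0.038 and -0.014 m) or (y of yellow_tag in the frame of white_rack between -0.041 and -0.011 m and y of yellow_vial_center in the frame of black_rack between 0.014 and 0.038 m) or (y of yellow_tag in the frame of white_rack between -0.093 and -0.063 m and y of yellow_vial_center in the frame of black_rack between 0.066 and 0.09 m)) and x of green_vial_center in the frame of black_rack between -0.012 and 0.012 m and z of green_vial_center in the frame of black_rack between 0.038 and 0.05 m and ((y of green_tag in the frame of white_rack between 0.063 and 0.093 m and y of green_vial_center in the frame of black_rack between -0.09 and -0.066 m) or (y of green_tag in the frame of white_rack between 0.011 and 0.041 m and y of green_vial_center in the frame of black_rack between -0.038 and -0.014 m) or (y of green_tag in the frame of white_rack between -0.041 and -0.011 m and y of green_vial_center in the frame of black_rack between 0.014 and 0.038 m) or (y of green_tag in the frame of white_rack between -0.093 and -0.063 m and y of green_vial_center in the frame of black_rack between 0.066 and 0.09 m)) and x of blue_vial_center in the frame of black_rack between -0.012 and 0.012 m and z of blue_vial_center in the frame of black_rack between 0.038 and 0.05 m and ((y of blue_tag in the frame of white_rack between 0.063 and 0.093 m and y of blue_vial_center in the frame of black_rack between -0.09 and -0.066 m) or (y of blue_tag in the frame of white_rack between 0.011 and 0.041 m and y of blue_vial_center in the frame of black_rack between -0.038 and -0.014 m) or (y of blue_tag in the frame of white_rack between -0.041 and -0.011 m and y of blue_vial_center in the frame of black_rack between 0.014 and 0.038 m) or (y of blue_tag in the frame of white_rack between -0.093 and -0.063 m and y of blue_vial_center in the frame of black_rack between 0.066 and 0.09 m))); the robot touches nothing.
It fails at once if a vial is tipped over (angle between any of red_vial_center, yellow_vial_center, green_vial_center, blue_vial_center's own z axis and vertical above 0.6 rad).
It fails at once if a vial is dropped (falls freely more than about 25 mm) ((linear speed of red_vial above 0.7 m/s and contact force between the arm and red_vial below 0.01 N) or (linear speed of yellow_vial above 0.7 m/s and contact force between the arm and yellow_vial below 0.01 N) or (linear speed of green_vial above 0.7 m/s and contact force between the arm and green_vial below 0.01 N) or (linear speed of blue_vial above 0.7 m/s and contact force between the arm and blue_vial below 0.01 N)).
It also fails if it takes over 96 s, if anything falls off the work surface, if the arm or the gripper's body presses on something with over 40 N, if the wrist force passes 120 N, or if a joint passes its speed limit or range.

ROBOT

A 7-joint arm with a two-finger parallel gripper is mounted at the origin on a cart in front of the work surface, level with it; the furniture and walls round the work are solid. World frame = base frame: x ahead of the robot, y to its left, z up, the work surface at z = 0. Lengths are in m, angles in rad, forces in N, time in s.
With the tool pointing down it reaches from about 0.425 to 0.925 m from the base axis. Payload 6.8 kg.
Tool frame: the origin (TCP) lies on the centre line of the jaws, within the pads' length; the fingertips stand bot.tip_reach ahead of it and the grasp point (between the pads) lies 3 mm ahead of it (bot.tip_reach is the distance from the TCP to the fingertips, in m); z points along the fingers, y is the line along which they close (so a half turn about z gives the same grasp; the last joint's range is limited). The gripper opens to 85 mm and grips with 20 to 120 N. Pads are 22 mm wide; open, the fingers measure 114 mm over their backs; the gripper's body (76 mm by 85 mm) begins 54 mm behind the grasp point. The pads swing forward as they close: fully open they stand 13 mm farther back than shut.
Start: joints at [1.146, 0.477, 0.022, 1.555, -0.011, 1.109, -0.083], TCP at [0.21, -0.641, 0.214] pointing down, gripper open.
Joint ranges: [-2.96, 2.96], [-0.34, 2.1], [-1.41, 1.46], [0.24, 2.44], [-1.37, 4.51], [0.17, 1.92], [-2.96, 2.96]. Speed limits (rad/s): [2.39, 2.39, 3.14, 3.14, 3.14, 3.14, 3.14].

INTERFACE

Orientations are given as a unit quaternion [w, x, y, z].
In Python, from station import bot gives the robot as it stands.
- The arm moves only by the tool jog_arm, never from a script. Its argument "deltas" is a list of rows, each a list of 7 numbers: the shift along the world's x, y, z in m, then the turn, a rotation vector about the world's x, y, z in rad, then the opening, from 0 (shut) to 1 (fully open). In form: [[x, y, z, rx, ry, rz, grip], ...]. A call has 1 to 10 rows; each row shifts and turns the commanded pose from where the row before left it; what a row does not reach is not made up. A row lasts 1/10 s, in which the tool goes at most 50 mm and 8.59 degrees, less where a joint would pass 70% of its speed; a pose out of reach is approached as far as the arm can. A call with a gripper value outside its range is refused whole. The fingers move at their own pace and stop on an object; "newtons" is the grip in N (left out, the last holds). Time passes only in rows, so rows that do not move let the fingers close. It gives the time, the measured TCP pose, the force, the opening and the grip force at its end, in the units of the state.
- bot.get_obs(): the state, without advancing time (a new reading comes with each control period).
- bot.read_camera(name): name is "side" or "top"; returns a dict with "img" (400x640x3 uint8, red, green, blue), "K" (3x3 intrinsics, pixels), "dist_coeffs" ([k1, k2, p1, p2, k3] as OpenCV has them; the pictures are not rectified), "eye" and "attitude" of the camera in the world. Camera axes: x right, y down, z forward; pixel columns grow to the right and rows downward; lengths in m; the calibration is good to about 2 mm. A picture is of the moment at which its call begins. There is no depth.
- bot.hand_in(): hands the job in; it is judged then, once.
The state is a dict: "t": time; "q": joint angles; "joint_vel": joint speeds; "joint_torque": joint torques, N m; "eef_pos": TCP position; "tool_rot": TCP orientation; "contact_force": force on the tool from outside, world axes, zero at the start; "torque": the same for the moment, N m; "gripper_width": opening from 0.0 (shut) to 1.0 (fully open); "grasp_force": force on a finger pad.
Only numpy, scipy, OpenCV 4.12 (cv2) and the standard library are available. Lean on these libraries where they do the work, as an engineer would, in place of code of your own. Each camera call takes 0.05 s, during which the arm holds its last target. There are 200 camera calls.

## Working session

There is one attempt and no reset: what is moved stays moved. The work goes in short steps, Python scripts to look and compute and a tool call to move; the robot and the scene stay as the last step left them, time stands still between calls to the robot, and variables do not carry over. Pictures are saved under pics/ and viewed, at most 14 in all, crops included, and the job is handed in when it is done.

Besides the shell and the picture viewer there is one more tool, called after "Call:" as name(argument=value, ...) on one line, values as JSON. jog_arm: Moves the arm, as the interface text tells. Its arguments: {"type":"object","properties":{"deltas":{"type":"array"},"newtons":{"type":"number"}},"required":["deltas"]}

```bash
mkdir -p pics
python3 - <<'E'
from station import bot
import cv2
o=bot.get_obs()
print(o['t'],o['eef_pos'],o['tool_rot'],o['gripper_width'],bot.tip_reach)
for n in("top","side"):
    c=bot.read_camera(n); cv2.imwrite(f"pics/{n}0.png",c["img"][:,:,::-1]); print(n,c["K"],c["dist_coeffs"],c["eye"],c["attitude"])
E
```

```text
0.0 [ 0.21006776 -0.64081604  0.21262888] [-8.95521349e-04  9.87480691e-01  1.57737237e-01 -2.15940301e-04] 0.999738898589957 0.022
top [[489.0700807    0.         316.99033035]
 [  0.         489.0700807  201.99214873]
 [  0.           0.           1.        ]] [0.04529398 0.         0.         0.         0.        ] [ 0.44210739 -0.03769361  1.06773457] [-0.03953462  0.71584872 -0.69678791  0.02200511]
side [[444.31706172   0.         318.5099649 ]
 [  0.         444.31706172 193.58920462]
 [  0.           0.           1.        ]] [-0.0930914  0.         0.         0.         0.       ] [ 0.31355978 -0.70874015  0.62497865] [-0.43508449  0.89098731 -0.11281848  0.0641489 ]
```

View pics/top0.png

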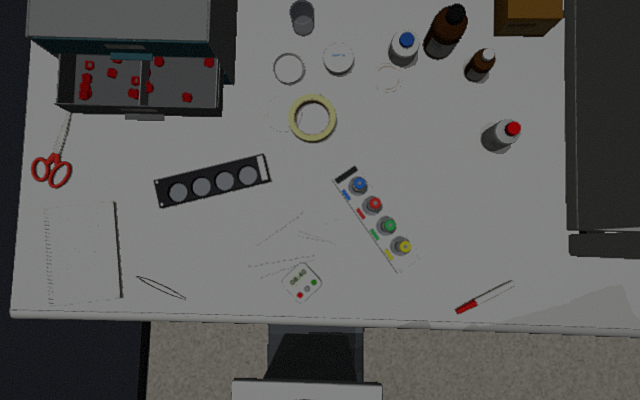

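View pics/side0.png

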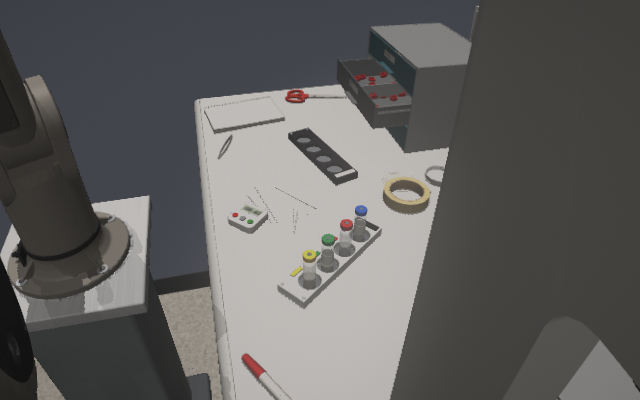

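The top view has the white rack's caps running from its black bar (345,174): blue (359,185), red (374,205), green (389,226), yellow (403,246). The black rack's white bar is at (264,167), and its wells are at (248,176), (225,181), (201,187) and (178,192). The side view shows the same order.

```bash
cat > h.py <<'E'
from station import bot
import cv2, numpy as np
from scipy.spatial.transform import Rotation as R
def rot(q): return R.from_quat(np.roll(q,-1)).as_matrix()
def ray(c,uv):
    p=cv2.undistortPoints(np.array([[uv]],float),c["K"],np.array(c["dist_coeffs"]))[0,0]
    return np.array(c["eye"]),rot(c["attitude"])@[p[0],p[1],1]
def plane(c,uv,z):
    e,d=ray(c,uv); return e+d*(z-e[2])/d[2]
def tri(r1,r2):
    A=np.stack([r1[1],-r2[1]],1); s=np.linalg.lstsq(A,r2[0]-r1[0],rcond=None)[0]
    a,b=r1[0]+s[0]*r1[1],r2[0]+s[1]*r2[1]; return (a+b)/2,np.linalg.norm(a-b)
HUE={"blue":(105,130),"red":(172,188),"green":(45,85),"yellow":(22,35)}
def blobs(c,col,box):
    h=cv2.cvtColor(c["img"],cv2.COLOR_RGB2HSV).astype(int); H=h[:,:,0].copy()
    if col=="red": H[H<10]+=180
    lo,hi=HUE[col]; m=((H>=lo)&(H<=hi)&(h[:,:,1]>110)&(h[:,:,2]>45)).astype(np.uint8)
    k=np.zeros_like(m); x0,y0,x1,y1=box; k[y0:y1,x0:x1]=1
    n,_,s,ce=cv2.connectedComponentsWithStats(m*k)
    return sorted([(int(s[i,4]),ce[i].round(1)) for i in range(1,n) if s[i,4]>8],key=lambda t:-t[0])
E
python3 - <<'E'
from h import *
np.set_printoptions(precision=4,suppress=True)
T=bot.read_camera("top");S=bot.read_camera("side")
for col in HUE:
    bt=blobs(T,col,(325,160,425,280)); bs=blobs(S,col,(270,195,390,310))
    print(col,[(a,*u) for a,u in bt],[(a,*u) for a,u in bs])
    print("  tri",*tri(ray(T,bt[0][1]),ray(S,bs[0][1])),"plane.080",plane(T,bt[0][1],.08)[:2],"tag",plane(T,bt[1][1],.019)[:2] if len(bt)>1 else None)
g=cv2.cvtColor(T["img"],cv2.COLOR_RGB2GRAY); sub=g[145:215,145:280]
W=[]
n,_,s,ce=cv2.connectedComponentsWithStats((sub>70).astype(np.uint8))
for i in range(1,n):
    if 40<s[i,4]<900: print(s[i],ce[i]+[145,145],plane(T,ce[i]+[145,145],.011))
tr=rot(bot.get_obs()['tool_rot']); print(tr)
E
```

```text
blue [(89, np.float64(359.1), np.float64(183.0)), (33, np.float64(345.7), np.float64(194.5))] [(55, np.float64(360.9), np.float64(209.0))]
  tri [ 0.5695 -0.0966  0.0784] 0.0008282458765770331 plane.080 [ 0.5689 -0.0964] tag [ 0.5511 -0.0717]
red [(91, np.float64(374.5), np.float64(203.0)), (35, np.float64(360.3), np.float64(213.2))] [(66, np.float64(346.3), np.float64(223.0))]
  tri [ 0.5296 -0.1285  0.0784] 0.001087337001692143 plane.080 [ 0.529  -0.1282] tag [ 0.5116 -0.1039]
green [(85, np.float64(389.3), np.float64(225.0)), (34, np.float64(374.0), np.float64(233.9))] []Traceback (most recent call last):
  File "<stdin>", line 7, in <module>
IndexError: list index out of range
```

Run:
```python
from h import *
np.set_printoptions(precision=4,suppress=True)
T=bot.read_camera("top")
for col in HUE:
    bt=blobs(T,col,(325,160,425,280))
    print(col,[a for a,u in bt],plane(T,bt[0][1],.0785)[:2],"tag",plane(T,bt[1][1],.019)[:2])
g=cv2.cvtColor(T["img"],cv2.COLOR_RGB2GRAY); sub=g[145:215,145:280]
n,_,s,ce=cv2.connectedComponentsWithStats((sub>70).astype(np.uint8))
for i in range(1,n):
    if 40<s[i,4]<900: print(s[i],ce[i]+[145,145],plane(T,ce[i]+[145,145],.011))
print(rot(bot.get_obs()['tool_rot']))
```

```text
blue [89, 33] [ 0.5691 -0.0964] tag [ 0.5511 -0.0717]
red [89, 35] [ 0.5291 -0.1288] tag [ 0.5116 -0.1039]
green [84, 34] [ 0.4854 -0.1588] tag [ 0.4682 -0.1339]
yellow [96, 35] [ 0.4436 -0.1897] tag [ 0.426  -0.1649]
[ 94  22  18  18 240] [247.6375 175.075 ] [0.5891 0.143  0.011 ]
[ 71  27  18  18 236] [224.3814 180.7076] [0.5754 0.1934 0.011 ]
[ 48  33  17  18 241] [201.1369 186.3693] [0.5616 0.2436 0.011 ]
[ 25  39  17  17 234] [178.1325 192.0342] [0.5479 0.2932 0.011 ]
[[ 0.9502  0.3115 -0.0003]
 [ 0.3115 -0.9502  0.0008]
 [-0.     -0.0008 -1.    ]]
```

Call:
jog_arm(deltas=[[0.012,0.044,0,0,0,0.032,1],[0.012,0.044,0,0,0,0.032,1],[0.012,0.044,0,0,0,0.032,1],[0.012,0.044,0,0,0,0.032,1],[0.03,0.036,0,0,0,0.032,1],[0.03,0.036,0,0,0,0.032,1],[0.03,0.036,0,0,0,0.032,1],[0.03,0.036,0,0,0,0.032,1],[0.03,0.036,0,0,0,0.033,1],[0.03,0.036,0,0,0,0.033,1]], newtons=30)

```text
t: 1.25
eef_pos: [0.4392, -0.2479, 0.2139]
tool_rot: [0.0, 0.949, 0.315, 0.0]
contact_force: [0.7, -0.8, 0.0]
gripper_width: 0.996
grasp_force: 0.0
```

Call:
jog_arm(deltas=[[0.033,0.038,-0.015,0,0,0,1],[0.033,0.038,-0.015,0,0,0,1],[0.033,0.038,-0.015,0,0,0,1],[0.033,0.038,-0.015,0,0,0,1],[0,0,0,0,0,0,1],[0,0,0,0,0,0,1],[0,0,0,0,0,0,1]])

```text
t: 1.95
eef_pos: [0.5634, -0.1061, 0.1565]
tool_rot: [0.0, 0.95, 0.313, -0.0]
contact_force: [-0.2, 0.0, 0.3]
gripper_width: 1.008
grasp_force: 0.0
```

Call:
jog_arm(deltas=[[0.006,0.009,0,0,0,0,1],[0,0,-0.025,0,0,0,1],[0,0,-0.025,0,0,0,1],[0,0,-0.025,0,0,0,1],[0,0,-0.025,0,0,0,1],[0,0,0,0,0,0,1],[0,0,0,0,0,0,1]])

```text
t: 2.65
eef_pos: [0.5702, -0.0961, 0.0571]
tool_rot: [0.0, 0.95, 0.314, 0.0]
contact_force: [0.0, 0.6, 0.2]
gripper_width: 1.0
grasp_force: 0.0
```

Run:
```python
from h import *
S=bot.read_camera("side"); o=bot.get_obs(); print(o['eef_pos'],o['contact_force'])
cv2.imwrite("pics/s1.png",cv2.resize(S["img"][100:320,230:450,::-1],(660,660)[:2] if 0 else (600,600)))
```

```text
[ 0.57088601 -0.09603298  0.05783838] [0.16222949 0.12043232 0.04999147]
```

View pics/s1.png

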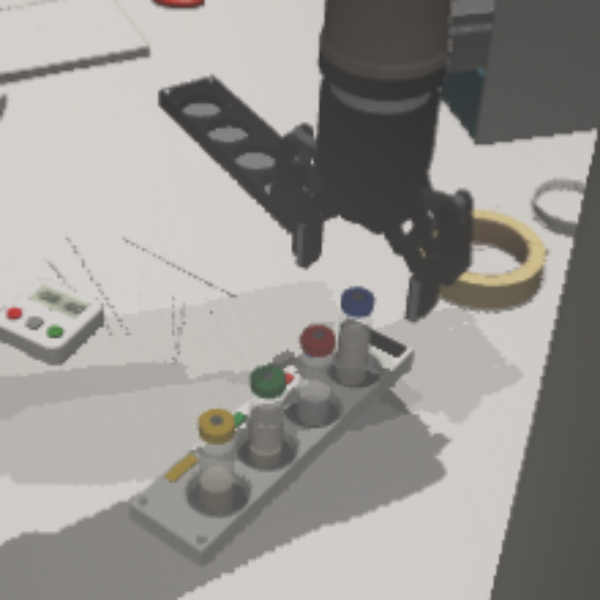

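The crop shows the blue cap (357,300) centred between the open fingers, clear of the red one, so I'll close.

Call:
jog_arm(deltas=[[0,0,0,0,0,0,0.1],[0,0,0,0,0,0,0.1],[0,0,0,0,0,0,0.1],[0,0,0,0,0,0,0.1],[0,0,0,0,0,0,0.1],[0,0,0,0,0,0,0.1],[0,0,0,0,0,0,0.1],[0,0,0,0,0,0,0.1]], newtons=30)

```text
t: 3.5
eef_pos: [0.5704, -0.0957, 0.0569]
tool_rot: [0.0, 0.949, 0.314, 0.0]
contact_force: [-0.8, 0.5, 4.5]
gripper_width: 0.241
grasp_force: 29.5
```

Call:
jog_arm(deltas=[[0,0,0.01,0,0,0,0.1],[0,0,0.02,0,0,0,0.1],[0,0,0.025,0,0,0,0.1],[0,0,0.025,0,0,0,0.1],[0,0,0.02,0,0,0,0.1],[0,0.01,0,0,0,0.05,0.1],[0,0.02,0,0,0,0.09,0.1],[-0.002,0.031,0,0,0,0.1,0.1],[-0.002,0.031,0,0,0,0.1,0.1],[-0.002,0.031,0,0,0,0.1,0.1]])

```text
t: 4.5
eef_pos: [0.5629, 0.029, 0.1555]
tool_rot: [-0.0, 0.856, 0.516, -0.001]
contact_force: [0.7, 0.8, -0.2]
gripper_width: 0.24
grasp_force: 29.4
```

Call:
jog_arm(deltas=[[-0.002,0.031,0,0,0,0.1,0.1],[-0.002,0.031,0,0,0,0.1,0.1],[-0.002,0.031,0,0,0,0.1,0.1],[-0.002,0.031,0,0,0,0.1,0.1],[-0.002,0.031,0,0,0,0.1,0.1],[-0.002,0.031,0,0,0,0.1,0.1],[-0.002,0.031,0,0,0,0.1,0.1],[-0.002,0.03,0,0,0,0.06,0.1],[-0.001,0.02,0,0,0,0,0.1],[0,0,0,0,0,0,0.1]])

```text
t: 5.5
eef_pos: [0.5445, 0.2987, 0.1558]
tool_rot: [-0.002, 0.603, 0.797, 0.0]
contact_force: [-0.3, 1.2, -0.8]
gripper_width: 0.241
grasp_force: 29.4
```

Run:
```python
from h import *
S=bot.read_camera("side"); o=bot.get_obs(); print(o['eef_pos'],o['contact_force'],o['tool_rot'],o['gripper_width'])
cv2.imwrite("pics/s2.png",cv2.resize(S["img"][60:280,230:450,::-1],(600,600)))
```

```text
[0.54529394 0.29620891 0.15553642] [ 0.67114741 -0.47225136 -0.17448043] [-8.72920175e-04  6.04403140e-01  7.96678061e-01 -3.88134459e-04] 0.23995725000914545
```

View pics/s2.png

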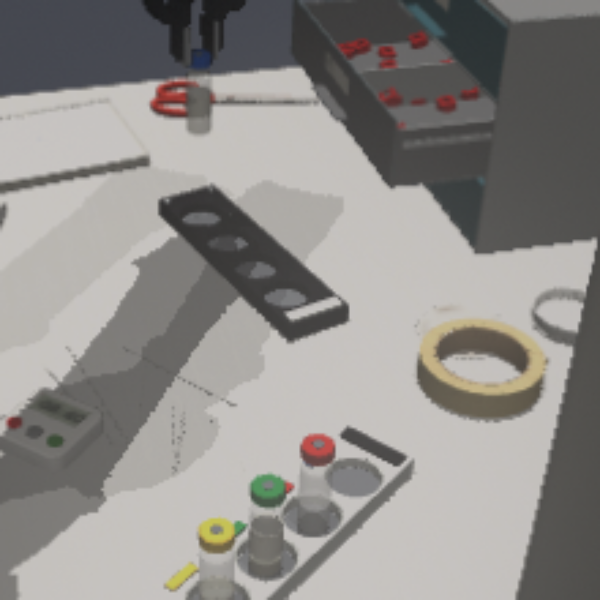

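The crop shows the blue vial hanging upright at (200,95), beyond the black rack and above well 4 once height is allowed for. Next I'll correct the position and lower it.

Call:
jog_arm(deltas=[[0.003,-0.003,0,0,0,0,0.1],[0,0,-0.02,0,0,0,0.1],[0,0,-0.025,0,0,0,0.1],[0,0,-0.025,0,0,0,0.1],[0,0,-0.015,0,0,0,0.1],[0,0,-0.008,0,0,0,0.1],[0,0,-0.003,0,0,0,0.1],[0,0,0,0,0,0,0.1],[0,0,-0.001,0,0,0,0.1],[0,0,0,0,0,0,0.1]])

```text
t: 6.55
eef_pos: [0.5505, 0.2916, 0.0603]
tool_rot: [0.0, 0.606, 0.795, 0.001]
contact_force: [0.6, 0.1, -0.1]
gripper_width: 0.241
grasp_force: 29.4
```

Call:
jog_arm(deltas=[[-0.002,0.002,-0.001,0,0,0,0.1],[0,0,-0.001,0,0,0,0.1],[0,0,-0.001,0,0,0,0.1],[0,0,0,0,0,0,0.1],[0,0,0,0,0,0,0.1]])

```text
t: 7.05
eef_pos: [0.5481, 0.2937, 0.0569]
tool_rot: [0.0, 0.606, 0.795, 0.0]
contact_force: [-0.8, 0.1, 3.9]
gripper_width: 0.24
grasp_force: 29.8
```

Call:
jog_arm(deltas=[[0,0,0,0,0,0,0.35],[0,0,0,0,0,0,0.5],[0,0,0,0,0,0,0.7],[0,0,0,0,0,0,1],[0,0,0,0,0,0,1],[0,0,0,0,0,0,1],[0,0,0.02,0,0,0,1],[0,0,0.025,0,0,0,1],[0,0,0.025,0,0,0,1],[0,0,0.025,0,0,0,1]])

```text
t: 8.05
eef_pos: [0.5478, 0.2933, 0.1524]
tool_rot: [-0.0, 0.606, 0.795, -0.0]
contact_force: [-0.1, 0.1, -0.1]
gripper_width: 1.002
grasp_force: 0.0
```

Call:
jog_arm(deltas=[[-0.0015,-0.0325,0,0,0,-0.1,1],[-0.0015,-0.0325,0,0,0,-0.1,1],[-0.0015,-0.0325,0,0,0,-0.1,1],[-0.0015,-0.0325,0,0,0,-0.1,1],[-0.0015,-0.0325,0,0,0,-0.1,1],[-0.0015,-0.0325,0,0,0,-0.1,1],[-0.0015,-0.0325,0,0,0,-0.1,1],[-0.0015,-0.0325,0,0,0,-0.1,1],[-0.0015,-0.0325,0,0,0,-0.1,1],[-0.0015,-0.0325,0,0,0,-0.1,1]])

```text
t: 9.05
eef_pos: [0.5328, -0.033, 0.1517]
tool_rot: [0.0, 0.914, 0.405, 0.0]
contact_force: [0.4, -0.4, -0.2]
gripper_width: 1.0
grasp_force: 0.0
```

Call:
jog_arm(deltas=[[-0.0015,-0.032,0,0,0,-0.07,1],[-0.0015,-0.032,0,0,0,-0.07,1],[-0.0015,-0.032,0,0,0,-0.06,1],[0,0,0,0,0,0,1],[0,0,0,0,0,0,1],[0,0,0,0,0,0,1],[0,0,0,0,0,0,1]])

```text
t: 9.75
eef_pos: [0.5287, -0.1261, 0.1515]
tool_rot: [-0.0, 0.949, 0.315, 0.0]
contact_force: [-0.4, -0.6, -0.7]
gripper_width: 1.0
grasp_force: 0.0
```

```bash
cat >> h.py <<'E'
def placed(col,box=(140,130,290,220),z=.0785):
    np.set_printoptions(precision=4,suppress=True)
    T=bot.read_camera("top"); b=blobs(T,col,box)
    B=np.array([.5685,.2183]); d=np.array([.2646,-.9644]); x=np.array([-d[1]*-1,d[0]])
    x=np.array([d[1],-d[0]])*-1 if 0 else np.array([d[1],-d[0]])
    for a,u in b[:2]:
        p=plane(T,u,z)[:2]; print(col,a,u,p,"rack y,x",(p-B)@d,(p-B)@x)
    o=bot.get_obs(); print(o['t'],o['eef_pos'],o['tool_rot']); return T
E
python3 - <<'E'
from h import *
T=placed("blue")
cv2.imwrite("pics/t3.png",cv2.resize(T["img"][130:290,140:430,::-1],(800,441)))
E
```

```text
blue 111 [167.7 186.8] [0.5514 0.2939] rack y,x -0.07742520732593625 -0.003459912196688883
9.8 [ 0.5287 -0.1263  0.1515] [-0.0002  0.949   0.3151  0.0001]
```

View pics/t3.png

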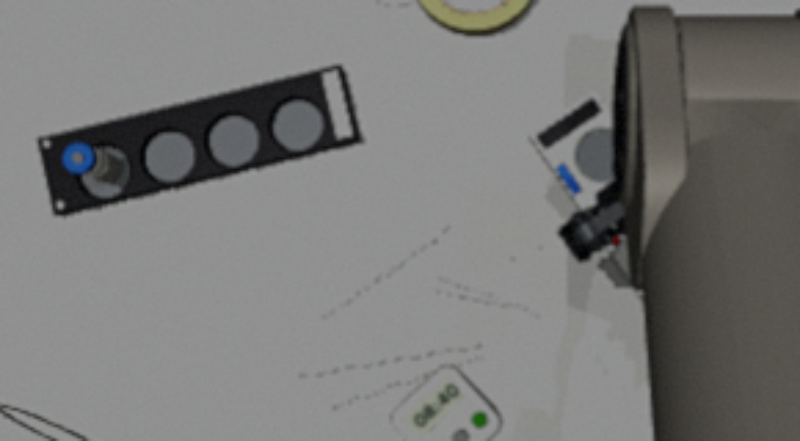

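The blue cap (77,157 in the crop) stands in black well 4, within 4 mm of its centre. Red is next.

Call:
jog_arm(deltas=[[0,-0.002,-0.0195,0,0,0,1],[0,0,-0.025,0,0,0,1],[0,0,-0.025,0,0,0,1],[0,0,-0.025,0,0,0,1],[0,0,0,0,0,0,1],[0,0,0,0,0,0,1]])

```text
t: 10.4
eef_pos: [0.5286, -0.129, 0.0572]
tool_rot: [-0.0, 0.949, 0.315, -0.0]
contact_force: [0.8, -0.4, 0.0]
gripper_width: 0.999
grasp_force: 0.0
```

Call:
jog_arm(deltas=[[0,0,0,0,0,0,0.1],[0,0,0,0,0,0,0.1],[0,0,0,0,0,0,0.1],[0,0,0,0,0,0,0.1],[0,0,0,0,0,0,0.1],[0,0,0,0,0,0,0.1],[0,0,0,0,0,0,0.1],[0,0,0,0,0,0,0.1]])

```text
t: 11.2
eef_pos: [0.529, -0.1297, 0.0576]
tool_rot: [0.0, 0.949, 0.314, 0.0]
contact_force: [-0.9, 0.7, 6.5]
gripper_width: 0.236
grasp_force: 29.3
```

Call:
jog_arm(deltas=[[0,0,0.01,0,0,0,0.1],[0,0,0.02,0,0,0,0.1],[0,0,0.025,0,0,0,0.1],[0,0,0.025,0,0,0,0.1],[0,0,0.02,0,0,0,0.1],[0,0.01,0,0,0,0.05,0.1],[0,0.02,0,0,0,0.09,0.1],[0.003,0.031,0,0,0,0.1,0.1],[0.003,0.031,0,0,0,0.1,0.1],[0.003,0.031,0,0,0,0.1,0.1]])

```text
t: 12.2
eef_pos: [0.5367, -0.0051, 0.1563]
tool_rot: [-0.0, 0.857, 0.516, -0.0]
contact_force: [0.0, 0.2, -1.0]
gripper_width: 0.238
grasp_force: 29.4
```

Call:
jog_arm(deltas=[[0.003,0.031,0,0,0,0.1,0.1],[0.003,0.031,0,0,0,0.1,0.1],[0.003,0.031,0,0,0,0.1,0.1],[0.003,0.031,0,0,0,0.1,0.1],[0.003,0.031,0,0,0,0.1,0.1],[0.003,0.031,0,0,0,0.1,0.1],[0.003,0.031,0,0,0,0.1,0.1],[0.003,0.031,0,0,0,0.06,0.1],[0,0,0,0,0,0,0.1],[0,0,0,0,0,0,0.1]])

```text
t: 13.2
eef_pos: [0.5604, 0.2421, 0.1561]
tool_rot: [-0.001, 0.605, 0.796, -0.001]
contact_force: [0.1, 0.2, -0.6]
gripper_width: 0.238
grasp_force: 29.4
```

Call:
jog_arm(deltas=[[0,0,0,0,0,0,0.1],[0,0,0,0,0,0,0.1]])

```text
t: 13.4
eef_pos: [0.5615, 0.2397, 0.1566]
tool_rot: [0.0, 0.607, 0.795, -0.001]
contact_force: [-0.5, -0.3, -1.0]
gripper_width: 0.238
grasp_force: 29.4
```

Call:
jog_arm(deltas=[[-0.001,0.0035,0,0,0,0,0.1],[0,0,-0.02,0,0,0,0.1],[0,0,-0.025,0,0,0,0.1],[0,0,-0.025,0,0,0,0.1],[0,0,-0.015,0,0,0,0.1],[0,0,-0.008,0,0,0,0.1],[0,0,-0.003,0,0,0,0.1],[0,0,-0.001,0,0,0,0.1],[0,0,-0.001,0,0,0,0.1],[0,0,0,0,0,0,0.1]])

```text
t: 14.4
eef_pos: [0.5609, 0.2451, 0.0597]
tool_rot: [0.0, 0.606, 0.795, 0.001]
contact_force: [0.6, -0.6, -0.0]
gripper_width: 0.237
grasp_force: 29.4
```

Call:
jog_arm(deltas=[[0,-0.001,-0.001,0,0,0,0.1],[0,0,-0.001,0,0,0,0.1],[0,0,-0.0005,0,0,0,0.1],[0,0,0,0,0,0,0.1]])

```text
t: 14.8
eef_pos: [0.5611, 0.2442, 0.0577]
tool_rot: [0.0, 0.606, 0.795, 0.001]
contact_force: [-1.0, -1.4, 6.5]
gripper_width: 0.24
grasp_force: 30.1
```

Call:
jog_arm(deltas=[[0,0,0,0,0,0,0.35],[0,0,0,0,0,0,0.5],[0,0,0,0,0,0,0.7],[0,0,0,0,0,0,1],[0,0,0,0,0,0,1],[0,0,0,0,0,0,1],[0,0,0.02,0,0,0,1],[0,0,0.025,0,0,0,1],[0,0,0.025,0,0,0,1],[0,0,0.025,0,0,0,1]])

```text
t: 15.8
eef_pos: [0.5603, 0.2438, 0.1524]
tool_rot: [-0.0, 0.606, 0.795, -0.0]
contact_force: [1.2, -0.5, 0.2]
gripper_width: 1.001
grasp_force: 0.0
```

Call:
jog_arm(deltas=[[-0.0058,-0.031,0,0,0,-0.1,1],[-0.0058,-0.031,0,0,0,-0.1,1],[-0.0058,-0.031,0,0,0,-0.1,1],[-0.0058,-0.031,0,0,0,-0.1,1],[-0.0058,-0.031,0,0,0,-0.1,1],[-0.0058,-0.031,0,0,0,-0.1,1],[-0.0058,-0.031,0,0,0,-0.1,1],[-0.0058,-0.031,0,0,0,-0.1,1],[-0.0058,-0.031,0,0,0,-0.1,1],[-0.0058,-0.031,0,0,0,-0.1,1]])

```text
t: 16.8
eef_pos: [0.5021, -0.0673, 0.1517]
tool_rot: [0.0, 0.914, 0.405, 0.0]
contact_force: [0.9, 0.1, 0.0]
gripper_width: 1.001
grasp_force: 0.0
```

Call:
jog_arm(deltas=[[-0.0058,-0.031,0,0,0,-0.07,1],[-0.0058,-0.031,0,0,0,-0.07,1],[-0.0054,-0.03,0,0,0,-0.06,1],[0,0,0,0,0,0,1],[0,0,0,0,0,0,1],[0,0,0,0,0,0,1],[0,0,0,0,0,0,1]])

```text
t: 17.5
eef_pos: [0.4858, -0.1568, 0.1515]
tool_rot: [-0.0, 0.949, 0.315, 0.0]
contact_force: [0.3, -0.2, 0.0]
gripper_width: 1.001
grasp_force: 0.0
```

Run:
```python
from h import *
placed("red"); placed("blue")
```

```text
red 108 [191.5 181.5] [0.5635 0.2458] rack y,x -0.027864051812904474 -0.002472047977113685
17.55 [ 0.4858 -0.157   0.1515] [-0.0001  0.9491  0.3151  0.0001]
blue 111 [167.8 186.8] [0.5514 0.2937] rack y,x -0.0772270257478428 -0.003411052579081409
17.6 [ 0.4857 -0.1572  0.1515] [-0.0001  0.9491  0.3149  0.0001]
```

Red is in well 3, within 3 mm, and blue hasn't moved. Green is next.

Call:
jog_arm(deltas=[[0,-0.0015,-0.0195,0,0,0,1],[0,0,-0.025,0,0,0,1],[0,0,-0.025,0,0,0,1],[0,0,-0.025,0,0,0,1],[0,0,0,0,0,0,1],[0,0,0,0,0,0,1]])

```text
t: 18.2
eef_pos: [0.4856, -0.1592, 0.0572]
tool_rot: [-0.0, 0.949, 0.314, -0.0]
contact_force: [-0.0, 0.4, 1.1]
gripper_width: 1.0
grasp_force: 0.0
```

Call:
jog_arm(deltas=[[0,0,0,0,0,0,0.1],[0,0,0,0,0,0,0.1],[0,0,0,0,0,0,0.1],[0,0,0,0,0,0,0.1],[0,0,0,0,0,0,0.1],[0,0,0,0,0,0,0.1],[0,0,0,0,0,0,0.1],[0,0,0,0,0,0,0.1]])

```text
t: 19.0
eef_pos: [0.486, -0.1598, 0.0576]
tool_rot: [0.0, 0.949, 0.314, 0.0]
contact_force: [-1.0, 0.2, 6.1]
gripper_width: 0.238
grasp_force: 29.3
```

Call:
jog_arm(deltas=[[0,0,0.01,0,0,0,0.1],[0,0,0.02,0,0,0,0.1],[0,0,0.025,0,0,0,0.1],[0,0,0.025,0,0,0,0.1],[0,0,0.02,0,0,0,0.1],[0,0.01,0,0,0,0.05,0.1],[0,0.02,0,0,0,0.09,0.1],[0.008,0.0295,0,0,0,0.1,0.1],[0.008,0.0295,0,0,0,0.1,0.1],[0.008,0.0295,0,0,0,0.1,0.1]])

```text
t: 20.0
eef_pos: [0.5089, -0.0396, 0.1564]
tool_rot: [-0.0, 0.857, 0.516, -0.0]
contact_force: [-0.1, -0.8, -0.0]
gripper_width: 0.242
grasp_force: 29.4
```

Call:
jog_arm(deltas=[[0.008,0.0295,0,0,0,0.1,0.1],[0.008,0.0295,0,0,0,0.1,0.1],[0.008,0.0295,0,0,0,0.1,0.1],[0.008,0.0295,0,0,0,0.1,0.1],[0.008,0.0295,0,0,0,0.1,0.1],[0.008,0.0295,0,0,0,0.1,0.1],[0.008,0.0295,0,0,0,0.1,0.1],[0.008,0.028,0,0,0,0.06,0.1],[0,0,0,0,0,0,0.1],[0,0,0,0,0,0,0.1]])

```text
t: 21.0
eef_pos: [0.5724, 0.194, 0.1561]
tool_rot: [-0.001, 0.605, 0.796, -0.001]
contact_force: [-0.7, -1.2, -0.3]
gripper_width: 0.239
grasp_force: 29.4
```

Call:
jog_arm(deltas=[[0,0,0,0,0,0,0.1],[0,0,0,0,0,0,0.1]])

```text
t: 21.2
eef_pos: [0.5733, 0.1917, 0.1566]
tool_rot: [0.0, 0.607, 0.795, -0.001]
contact_force: [-0.8, -0.8, -0.0]
gripper_width: 0.239
grasp_force: 29.4
```

Call:
jog_arm(deltas=[[0.001,0.001,0,0,0,0,0.1],[0,0,-0.02,0,0,0,0.1],[0,0,-0.025,0,0,0,0.1],[0,0,-0.025,0,0,0,0.1],[0,0,-0.015,0,0,0,0.1],[0,0,-0.008,0,0,0,0.1],[0,0,-0.003,0,0,0,0.1],[0,0,-0.001,0,0,0,0.1],[0,0,-0.001,0,0,0,0.1],[0,0,0,0,0,0,0.1]])

```text
t: 22.2
eef_pos: [0.575, 0.1945, 0.0597]
tool_rot: [0.0, 0.606, 0.795, 0.001]
contact_force: [0.6, 0.3, 0.1]
gripper_width: 0.243
grasp_force: 29.4
```

Call:
jog_arm(deltas=[[0,0,-0.001,0,0,0,0.1],[0,0,-0.001,0,0,0,0.1],[0,0,-0.0005,0,0,0,0.1],[0,0,0,0,0,0,0.1]])

```text
t: 22.6
eef_pos: [0.5751, 0.1947, 0.0576]
tool_rot: [0.0, 0.606, 0.795, 0.001]
contact_force: [-1.6, -0.3, 7.2]
gripper_width: 0.237
grasp_force: 30.1
```

Call:
jog_arm(deltas=[[0,0,0,0,0,0,0.35],[0,0,0,0,0,0,0.5],[0,0,0,0,0,0,0.7],[0,0,0,0,0,0,1],[0,0,0,0,0,0,1],[0,0,0,0,0,0,1],[0,0,0.02,0,0,0,1],[0,0,0.025,0,0,0,1],[0,0,0.025,0,0,0,1],[0,0,0.025,0,0,0,1]])

```text
t: 23.6
eef_pos: [0.5743, 0.1943, 0.1523]
tool_rot: [-0.0, 0.606, 0.795, -0.0]
contact_force: [1.1, 0.6, -0.5]
gripper_width: 1.001
grasp_force: 0.0
```

Call:
jog_arm(deltas=[[-0.0101,-0.0296,0,0,0,-0.1,1],[-0.0101,-0.0296,0,0,0,-0.1,1],[-0.0101,-0.0296,0,0,0,-0.1,1],[-0.0101,-0.0296,0,0,0,-0.1,1],[-0.0101,-0.0296,0,0,0,-0.1,1],[-0.0101,-0.0296,0,0,0,-0.1,1],[-0.0101,-0.0296,0,0,0,-0.1,1],[-0.0101,-0.0296,0,0,0,-0.1,1],[-0.0101,-0.0296,0,0,0,-0.1,1],[-0.0101,-0.0296,0,0,0,-0.1,1]])

```text
t: 24.6
eef_pos: [0.473, -0.1028, 0.1516]
tool_rot: [0.0, 0.914, 0.405, 0.0]
contact_force: [0.2, -0.9, 0.2]
gripper_width: 1.001
grasp_force: 0.0
```

Call:
jog_arm(deltas=[[-0.0101,-0.0296,0,0,0,-0.07,1],[-0.0101,-0.0296,0,0,0,-0.07,1],[-0.0098,-0.0288,0,0,0,-0.06,1],[0,0,0,0,0,0,1],[0,0,0,0,0,0,1],[0,0,0,0,0,0,1],[0,0,0,0,0,0,1]])

```text
t: 25.3
eef_pos: [0.444, -0.1885, 0.1515]
tool_rot: [-0.0, 0.949, 0.315, 0.0]
contact_force: [-0.1, -0.2, 1.0]
gripper_width: 0.999
grasp_force: 0.0
```

Run:
```python
from h import *
placed("green")
```

```text
green 100 [216.4 175.3] [0.5776 0.1955] rack y,x 0.024435434008215164 -0.00273123827343494
25.35 [ 0.4439 -0.1886  0.1515] [-0.0001  0.9491  0.315   0.0002]
```

Green is in well 2, within 3 mm. Yellow is next.

Call:
jog_arm(deltas=[[0,-0.001,-0.0195,0,0,0,1],[0,0,-0.025,0,0,0,1],[0,0,-0.025,0,0,0,1],[0,0,-0.025,0,0,0,1],[0,0,0,0,0,0,1],[0,0,0,0,0,0,1]])

```text
t: 25.95
eef_pos: [0.4436, -0.1901, 0.0572]
tool_rot: [-0.0, 0.949, 0.315, -0.0]
contact_force: [-0.1, -0.1, 0.2]
gripper_width: 0.996
grasp_force: 0.0
```

Call:
jog_arm(deltas=[[0,0,0,0,0,0,0.1],[0,0,0,0,0,0,0.1],[0,0,0,0,0,0,0.1],[0,0,0,0,0,0,0.1],[0,0,0,0,0,0,0.1],[0,0,0,0,0,0,0.1],[0,0,0,0,0,0,0.1],[0,0,0,0,0,0,0.1]])

```text
t: 26.75
eef_pos: [0.444, -0.1908, 0.0576]
tool_rot: [0.0, 0.949, 0.314, 0.0]
contact_force: [-0.0, 0.1, 6.1]
gripper_width: 0.24
grasp_force: 29.2
```

Call:
jog_arm(deltas=[[0,0,0.01,0,0,0,0.1],[0,0,0.02,0,0,0,0.1],[0,0,0.025,0,0,0,0.1],[0,0,0.025,0,0,0,0.1],[0,0,0.02,0,0,0,0.1],[0,0.01,0,0,0,0.05,0.1],[0,0.02,0,0,0,0.09,0.1],[0.013,0.0278,0,0,0,0.1,0.1],[0.013,0.0278,0,0,0,0.1,0.1],[0.013,0.0278,0,0,0,0.1,0.1]])

```text
t: 27.75
eef_pos: [0.482, -0.0757, 0.1565]
tool_rot: [-0.0, 0.857, 0.516, -0.0]
contact_force: [0.3, -0.8, -0.3]
gripper_width: 0.239
grasp_force: 29.4
```

Call:
jog_arm(deltas=[[0.013,0.0278,0,0,0,0.1,0.1],[0.013,0.0278,0,0,0,0.1,0.1],[0.013,0.0278,0,0,0,0.1,0.1],[0.013,0.0278,0,0,0,0.1,0.1],[0.013,0.0278,0,0,0,0.1,0.1],[0.013,0.0278,0,0,0,0.1,0.1],[0.013,0.0278,0,0,0,0.1,0.1],[0.013,0.026,0,0,0,0.06,0.1],[0,0,0,0,0,0,0.1],[0,0,0,0,0,0,0.1]])

```text
t: 28.75
eef_pos: [0.5855, 0.144, 0.1561]
tool_rot: [-0.001, 0.606, 0.796, -0.001]
contact_force: [-0.5, -0.2, -0.4]
gripper_width: 0.238
grasp_force: 29.4
```

Call:
jog_arm(deltas=[[0,0,0,0,0,0,0.1],[0,0,0,0,0,0,0.1]])

```text
t: 28.95
eef_pos: [0.586, 0.1418, 0.1567]
tool_rot: [0.0, 0.607, 0.795, -0.001]
contact_force: [-0.4, 0.2, -1.0]
gripper_width: 0.239
grasp_force: 29.4
```

Call:
jog_arm(deltas=[[0.0015,0,0,0,0,0,0.1],[0,0,-0.02,0,0,0,0.1],[0,0,-0.025,0,0,0,0.1],[0,0,-0.025,0,0,0,0.1],[0,0,-0.015,0,0,0,0.1],[0,0,-0.008,0,0,0,0.1],[0,0,-0.003,0,0,0,0.1],[0,0,-0.001,0,0,0,0.1],[0,0,-0.001,0,0,0,0.1],[0,0,0,0,0,0,0.1]])

```text
t: 29.95
eef_pos: [0.5885, 0.1435, 0.0597]
tool_rot: [0.0, 0.606, 0.795, 0.0]
contact_force: [0.5, 0.4, 0.5]
gripper_width: 0.239
grasp_force: 29.5
```

Call:
jog_arm(deltas=[[0,0,-0.001,0,0,0,0.1],[0,0,-0.001,0,0,0,0.1],[0,0,-0.0005,0,0,0,0.1],[0,0,0,0,0,0,0.1]])

```text
t: 30.35
eef_pos: [0.5886, 0.1436, 0.0576]
tool_rot: [0.001, 0.606, 0.795, 0.001]
contact_force: [-0.4, -0.9, 6.3]
gripper_width: 0.245
grasp_force: 30.1
```

Call:
jog_arm(deltas=[[0,0,0,0,0,0,0.35],[0,0,0,0,0,0,0.5],[0,0,0,0,0,0,0.7],[0,0,0,0,0,0,1],[0,0,0,0,0,0,1],[0,0,0,0,0,0,1],[0,0,0.02,0,0,0,1],[0,0,0.025,0,0,0,1],[0,0,0.025,0,0,0,1],[0,0,0.025,0,0,0,1]])

```text
t: 31.35
eef_pos: [0.5878, 0.1433, 0.1524]
tool_rot: [-0.0, 0.606, 0.795, -0.0]
contact_force: [0.8, -0.5, 0.3]
gripper_width: 0.999
grasp_force: 0.0
```

Call:
jog_arm(deltas=[[-0.005,-0.03,0.01,0,0,0,1],[-0.005,-0.03,0.01,0,0,0,1],[-0.005,-0.03,0,0,0,0,1],[-0.005,-0.03,0,0,0,0,1],[-0.005,-0.03,0,0,0,0,1],[-0.005,-0.03,0,0,0,0,1],[0,0,0,0,0,0,1],[0,0,0,0,0,0,1],[0,0,0,0,0,0,1]])

```text
t: 32.25
eef_pos: [0.5581, -0.0354, 0.1716]
tool_rot: [-0.0, 0.606, 0.796, 0.0]
contact_force: [0.8, 0.6, -0.2]
gripper_width: 0.997
grasp_force: 0.0
```

Run:
```python
from h import *
for c in HUE: T=placed(c)
a=T["img"][130:230,140:300,::-1]; S=bot.read_camera("side")["img"][100:200,260:420,::-1]
cv2.imwrite("pics/end.png",cv2.resize(np.hstack([a,S]),(800,250)))
```

```text
blue 109 [167.8 186.8] [0.5514 0.2937] rack y,x -0.0772270257478428 -0.003411052579081409
32.3 [ 0.5581 -0.0351  0.1716] [-0.0001  0.6055  0.7958  0.0004]
red 107 [191.4 181.5] [0.5635 0.246 ] rack y,x -0.02806267219075669 -0.0025210452596788656
32.35 [ 0.5582 -0.0351  0.1716] [-0.0001  0.6054  0.7959  0.0004]
green 100 [216.4 175.3] [0.5776 0.1955] rack y,x 0.024435434008215164 -0.00273123827343494
32.4 [ 0.5581 -0.0353  0.1715] [-0.0001  0.6055  0.7959  0.0003]
yellow 106 [241.5 169.5] [0.5909 0.1445] rack y,x 0.07707564373925918 -0.0020613619136832205
32.45 [ 0.5581 -0.0355  0.1715] [-0.0001  0.6056  0.7958  0.0002]
```

View pics/end.png

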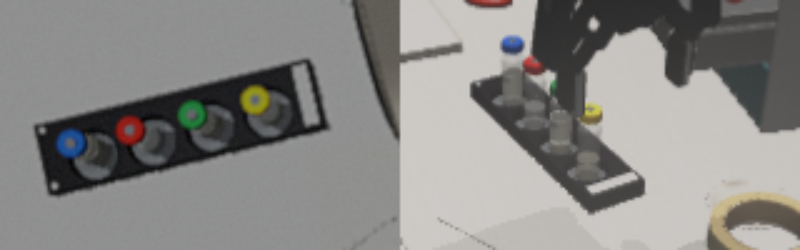

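All four vials stand upright in the black rack. From the white bar they run yellow (255,100), green (192,115), red (130,130), blue (70,143), and the gripper is clear of them.

```bash
python3 -c "
from station import bot; print(bot.hand_in())"
```

```text
the job is handed in; nothing more can be done
None
```

I moved all four vials to the black rack in reverse order and handed the job in at about 32 s: blue is in well 4, red in 3, green in 2 and yellow in 1, all upright and within about 4 mm of centre by the top camera; no verdict came back.

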